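# Press the bush flush in a cast tag with the lever press

## Robot

A 7-joint arm with a two-finger parallel gripper is mounted at the origin on a cart in front of the work surface, level with it; the furniture and walls round the work are solid. World frame = base frame: x ahead of the robot, y to its left, z up, the work surface at z = 0. Lengths are in m, angles in rad, forces in N, time in s.
With the tool pointing down it reaches from about 0.4 to 0.9 m from the base axis. Payload 5.5 kg.
Tool frame: the origin (TCP) lies on the centre line of the jaws, within the pads' length; the fingertips stand 8 mm ahead of it and the grasp point (between the pads) lies 11 mm behind it (tip_reach is the distance from the TCP to the fingertips, in m); z points along the fingers, y is the direction in which the jaws open and shut (so a half turn about z gives the same grasp; the last joint's range is limited). The gripper opens to 92 mm and grips with 3 to 60 N. Pads are 19 mm wide; open, the fingers measure 130 mm over their backs; the gripper's body (75 mm by 190 mm) begins 47 mm behind the grasp point.
Start: joints at [-1.021, 0.501, -0.427, 1.55, 0.221, 1.138, -0.21], TCP at [0.184, 0.623, 0.235] pointing down, gripper open.
Joint ranges: [-2.88, 2.88], [-0.31, 2.03], [-1.54, 1.56], [0.2, 2.42], [-1.41, 4.55], [0.19, 2.02], [-2.57, 2.57]. Speed limits (rad/s): [2.57, 2.57, 3.14, 3.14, 3.14, 3.14, 3.14].

## Interface

Orientations are given as [roll, pitch, yaw] about the fixed x, y, z axes, in that order (R = Rz(yaw) Ry(pitch) Rx(roll)).
In Python, from rig import * gives the robot as it stands.
- The arm moves only by the tool play_rows, never from a script. Its argument "commands" is a list of rows, each an object of numbers: "tx", "ty", "tz": the shift along the world's x, y, z in units of 25 mm (1.0 is 25 mm); "rx", "ry", "rz": the turn, a rotation vector about the world's x, y, z in units of 8 degrees (1.0 is 8 degrees); "jaw": the closure in counts, from 0 (fully open) to 255 (shut). A call has 1 to 5 rows; each row is the pose to reach, as a shift and turn from the pose commanded when the call began; what a row does not reach only later rows make up. A row lasts 1/10 s, in which the tool goes at most 50 mm and 8.59 degrees, less where a joint would pass 70% of its speed; a pose out of reach is approached as far as the arm can. A call with a gripper value outside its range is refused whole. The fingers move at their own pace and stop on an object; "newtons" is the grip in N (left out, the last holds). Time passes only in rows, so rows that repeat a pose let the fingers close. It gives the time, the measured TCP pose, the force and the opening at its end, in the units of the state.
- get_state(): the state, without advancing time (a new reading comes with each control period).
- get_image(name): name is "side" or "top" or "wrist"; returns the picture (384x512x3 uint8, red, green, blue); there is no depth.
- camera_params(name): a dict with "fx", "fy", "cx", "cy" (pixels), "dist_coeffs" ([k1, k2, p1, p2, k3] as OpenCV has them; the pictures are not rectified), "world_from_camera" (4x4, takes a point from camera to world coordinates); the wrist camera has in their place "mount" (4x4, takes a point from camera to tool coordinates, whose origin is the TCP and whose axes are the flange's). Camera axes: x right, y up, looking along -z (the intrinsics and any distortion apply to the point x, -y, -z); pixel columns grow to the right and rows downward; lengths in m; the calibration is good to about 2 mm. A picture is of the moment at which its call begins: read the wrist's pose just before it. camera_params takes no time and is no camera call.
- sign_off(): hands the job in, once; it reports no verdict.
The state is a dict: "clock": time; "qpos": joint angles; "qvel": joint speeds; "joint_efforts": joint torques, N m; "tool_pos": TCP position; "eef_rot": TCP orientation; "wrist_force": force on the tool from outside, world axes, zero at the start; "wrist_torque": the same for the moment, N m; "gripper_width": opening from 0.0 (shut) to 1.0 (fully open).
Only numpy, scipy, OpenCV 4.12 (cv2) and the standard library are available. Lean on these libraries where they do the work, as an engineer would, in place of code of your own. Each camera call takes 0.05 s, during which the arm holds its last target. There are 200 camera calls.

## Task

Take the cast tag out of the grey rack, lay its brass-bush end on the bed of the blue lever press under the ram, swing the lever down to its stop so that the bush goes in flush, and let the lever come fully back up. Then take the tag out and lay it flat in the green tray, bush side up and let go. Leave the bottle, the stack of cups and the loose round casting beside the press where they stand.

Things in the scene. Friction and masses are not known exactly. Their poses are not given: they have to be found in the camera images.
- tag: cream cast resin bar, 140 x 34 x 12 mm, 0.1 kg, lying flat. Origin: centre of its underside; x along its length, y across, z up. A round brass bush (15 mm diameter) stands 8 mm proud of its top at x = +50 mm (20 mm from the +x end). At the start the plain (-x) half is inside the covered rack, so only the bush end can be held; in the press the gripper has room only at the plain end.
- tag_middle (a point): centre of the tag's volume, 6 mm above its underside
- bush_top (a point): centre of the top face of the brass bush
- bush (a joint): how far the bush has been pressed in, m: 0 as found (8 mm proud), 0.008 flush with the tag's top. It takes about 12 N.
- press: blue lever press, fixed. Origin on the worktop right under the ram (lever down). Lever reaches to -x; fork and pivot at x = +90 mm. Base 10 mm high, x -68 to 132, y -38 to 46. Steel bed 22 mm high, x -20 to 20, y -32 to 72. The tag goes in level from the +y side, lying along y: bush over the origin, bush end at y = -20, plain end at y = +120, standing out past the bed.
- lever (a joint): swing of the press lever, rad: 0 fully up (sprung home), 0.35 fully down at its stop. Axis along the press's y through its x = +90 mm, z = 65 mm; spring and bush ask about 5 to 12 N at the grip.
- lever_grip (a point): centre of the lever's black cross grip with red ends, a bar 22 mm in diameter and 78 mm long along the press's y; in the press's frame at about x = -105, z = 159 mm when up and x = -125, z = 87 mm when down. The lever's arm is 14 to 30 mm wide.
- ram_face (a point): centre of the ram's lower face (22 mm diameter). Lever down: 34 mm above the worktop, over the press's origin; lever up: about 33 mm higher and tilted. End stop (face at press y = -24 mm) and back fence (face at x = +21 mm, y -30 to 30) rise 8 mm above the bed and leave the tag 4 mm play.
- rack: low grey covered rack, fixed, 88 x 72 x 48 mm, open at its -x face. Origin: centre of its foot. Floor 22 mm high, roof from 44 to 48 mm; roof and walls from x = -37 to +43 mm, inner width 51 mm; a lip 30 mm wide carries the floor out to x = -54 mm. The tag lies on this floor, bush end standing out to -x.
- tray: green shallow open tray, fixed, 110 x 184 x 16 mm (x, y, z), walls 4 mm, floor about 4 mm. Origin: centre of its underside.
- bottle: white bottle with a blue cap, upright, 54 mm diameter, 118 mm high; origin at its foot. Bystander.
- cups: stack of clear plastic cups, 63 mm diameter, 72 mm high; origin at its foot. Bystander.
- disc: round cream resin casting, 71 x 65 x 13 mm, lying flat; origin at the centre of its underside. Bystander.

How it is judged:
On the way, in this order (a step that is already met when the one before it is completed fails the run):
1. the lever is down at its stop with the tag's bush under the ram, and the bush has gone in flush (value of joint lever above 0.315 rad and value of joint bush above 0.0062 m and horizontal distance between bush_top and ram_face below 0.012 m and angle between tag's own z axis and vertical below 0.1 rad), for 0.1 s.
2. the lever has come back up (value of joint lever below 0.04 rad), for 0.2 s.
At the end, for the whole second after the job is handed in: the bush is in flush (to within 1.8 mm), the lever is fully up (within 0.04 rad), and the tag lies released and still, flat on the floor of the tray (within 0.08 rad, middle no more than 14 mm above the tray's underside), wholly inside it, bush side up (value of joint bush above 0.0062 m and value of joint lever below 0.04 rad and x of tag_middle in the frame of tray between -0.04 and 0.04 m and y of tag_middle in the frame of tray between -0.03 and 0.03 m and z of tag_middle in the frame of tray below 0.014 m and angle between tag's own z axis and vertical below 0.08 rad and linear speed of tag below 0.02 m/s); the robot touches nothing.
It fails at once if the bottle is shifted by more than 25 mm or tipped (distance of bottle from where it was at the start of the episode above 0.025 m or angle between bottle's own z axis and vertical above 0.3 rad).
It fails at once if the stack of cups is shifted by more than 25 mm or tipped (distance of cups from where it was at the start of the episode above 0.025 m or angle between cups's own z axis and vertical above 0.3 rad).
It fails at once if the loose round casting is shifted by more than 25 mm or tipped (distance of disc from where it was at the start of the episode above 0.025 m or angle between disc's own z axis and vertical above 0.3 rad).
It also fails if it takes over 67 s, if anything falls off the work surface, if the arm or the gripper's body presses on something with over 40 N, if the wrist force passes 120 N, or if a joint passes its speed limit or range.

## Working session

There is one attempt and no reset: what is moved stays moved. The work goes in short steps, Python scripts to look and compute and a tool call to move; the robot and the scene stay as the last step left them, time stands still between calls to the robot, and variables do not carry over. Pictures are saved under pics/ and viewed, about 8 in all and at most 12, crops included, and the job is handed in when it is done.

Besides the shell and the picture viewer there is one more tool, called as name(argument=value, ...), one argument or row to a line, values as JSON. play_rows: Moves the arm, as the interface text tells. Its arguments: {"type":"object","properties":{"commands":{"type":"array"},"newtons":{"type":"number"}},"required":["commands"]}

```bash
mkdir -p pics
python3 - <<'E'
from rig import *
import cv2,numpy as np
s=get_state();print({k:np.round(v,3).tolist() for k,v in s.items()})
for n in("top","side"):
    im=get_image(n);cv2.imwrite(f"pics/{n}0.png",cv2.resize(im[:,:,::-1],(800,600),interpolation=cv2.INTER_CUBIC))
    p=camera_params(n);print({k:np.round(v,4).tolist() for k,v in p.items()})
print(camera_params("wrist"))
E
```

```text
{'clock': 0.0, 'qpos': [-1.021, 0.502, -0.427, 1.551, 0.221, 1.138, -0.21], 'qvel': [0.001, -0.001, 0.001, -0.001, 0.001, -0.001, 0.001], 'joint_efforts': [-0.0, -56.661, -5.816, -27.911, -0.069, 0.031, 0.0], 'tool_pos': [0.184, 0.623, 0.234], 'eef_rot': [-3.14, -0.0, 2.855], 'wrist_force': [0.341, -0.159, 0.188], 'wrist_torque': [0.018, -0.003, -0.045], 'gripper_width': 1.001}
{'fx': 349.886, 'fy': 349.886, 'cx': 256.2031, 'cy': 191.2643, 'dist_coeffs': [0.0367, 0.0, 0.0, 0.0, 0.0], 'world_from_camera': [[0.0002, 0.9952, -0.0981, 0.4895], [-1.0, -0.0003, -0.0056, 0.1984], [-0.0056, 0.0981, 0.9952, 0.9627], [0.0, 0.0, 0.0, 1.0]]}
{'fx': 471.2822, 'fy': 471.2822, 'cx': 257.9527, 'cy': 193.8561, 'dist_coeffs': [0.0408, 0.0, 0.0, 0.0, 0.0], 'world_from_camera': [[0.9997, -0.0121, -0.019, 0.5462], [-0.0114, 0.4536, -0.8911, -0.6026], [0.0194, 0.8911, 0.4534, 0.5247], [0.0, 0.0, 0.0, 1.0]]}
{'fx': 291.7311933978815, 'fy': 291.7311933978815, 'cx': 255.94066620908072, 'cy': 193.74536158926557, 'dist_coeffs': array([-0.00119476,  0.        ,  0.        ,  0.        ,  0.        ]), 'mount': array([[-4.77801695e-04,  9.60390540e-01,  2.78657105e-01,
         7.49075282e-02],
       [ 9.99999857e-01,  5.25429454e-04, -9.62324290e-05,
        -1.22311430e-03],
       [-2.38835365e-04,  2.78657019e-01, -9.60390654e-01,
        -1.49208100e-01],
       [ 0.00000000e+00,  0.00000000e+00,  0.00000000e+00,
         1.00000000e+00]])}
```

View pics/top0.png

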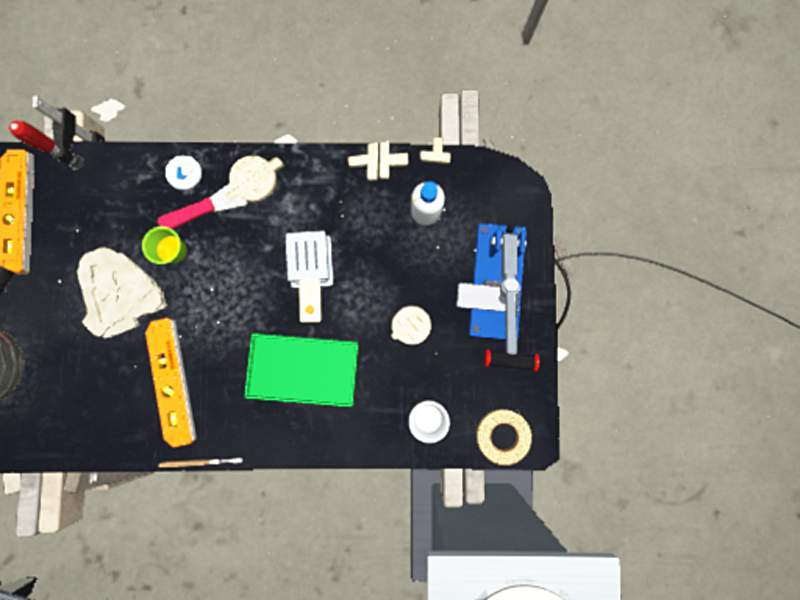

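View pics/side0.png

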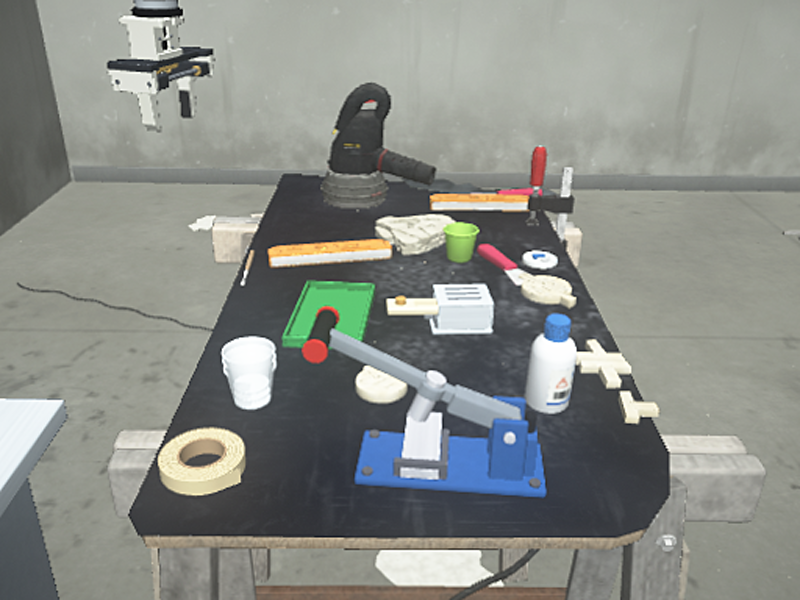

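```bash
cat > h.py <<'E'
import cv2,numpy as np
from rig import *
def ray(n,uv,T=None):
    p=camera_params(n);K=np.array([[p['fx'],0,p['cx']],[0,p['fy'],p['cy']],[0,0,1]])
    q=cv2.undistortPoints(np.array(uv,float).reshape(-1,1,2),K,np.array(p['dist_coeffs']))[:,0]
    d=np.c_[q[:,0],-q[:,1],-np.ones(len(q))]
    T=np.array(p['world_from_camera']) if T is None else T
    return T[:3,3],d@T[:3,:3].T
def onz(n,uv,z,T=None):
    o,d=ray(n,uv,T);z=np.broadcast_to(z,len(d));return o+d*((z-o[2])/d[:,2])[:,None]
def proj(n,P,T=None):
    p=camera_params(n);K=np.array([[p['fx'],0,p['cx']],[0,p['fy'],p['cy']],[0,0,1]])
    T=np.array(p['world_from_camera']) if T is None else T
    c=(np.atleast_2d(P)-T[:3,3])@T[:3,:3];c=c*[1,-1,-1]
    return cv2.projectPoints(c.reshape(-1,1,3),np.zeros(3),np.zeros(3),K,np.array(p['dist_coeffs']))[0][:,0]
E
python3 - <<'E'
from h import *
im=get_image("top")[:,:,::-1].copy();cv2.imwrite("pics/topraw.png",im)
si=get_image("side")[:,:,::-1].copy();cv2.imwrite("pics/sideraw.png",si)
a=cv2.resize(im[140:240,170:230],None,fx=6,fy=6,interpolation=cv2.INTER_CUBIC)
b=cv2.resize(im[140:240,285:355],None,fx=6,fy=6,interpolation=cv2.INTER_CUBIC)
cv2.imwrite("pics/crop1.png",np.hstack([a,b]))
cv2.imwrite("pics/crop2.png",cv2.resize(si[175:325,195:355],None,fx=4,fy=4,interpolation=cv2.INTER_CUBIC))
hsv=cv2.cvtColor(im,cv2.COLOR_BGR2HSV)
def seg(lo,hi,box):
    m=cv2.inRange(hsv,lo,hi);k=np.zeros_like(m);x0,y0,x1,y1=box;k[y0:y1,x0:x1]=m[y0:y1,x0:x1]
    return max(cv2.findContours(k,0,1)[0],key=cv2.contourArea)
c=seg((50,100,80),(75,255,255),(150,200,235,270))
r=cv2.boxPoints(cv2.minAreaRect(c));w=onz("top",r,0.014);print("tray",w.round(3),w.mean(0))
for n,box,z in(("disc",(245,190,282,225),.012),("cups",(255,250,292,288),.06)):
    c=seg((0,0,120),(180,120,255),box);(x,y),R=cv2.minEnclosingCircle(c);print(n,x,y,R,onz("top",[(x,y)],z).round(3))
print("bottle cap",onz("top",[(428*.64,190*.64)],.118))
E
```

```text
tray [[0.413 0.472 0.014]
 [0.526 0.466 0.014]
 [0.51  0.276 0.014]
 [0.397 0.284 0.014]] [0.4614095  0.37456851 0.014     ]
disc 262.2627258300781 208.61016845703125 13.470739364624023 [[0.536 0.187 0.012]]
cups 274.5 269.5 13.729630470275879 [[0.38  0.157 0.06 ]]
bottle cap [[0.74565673 0.1594858  0.118     ]]
```

View pics/crop1.png

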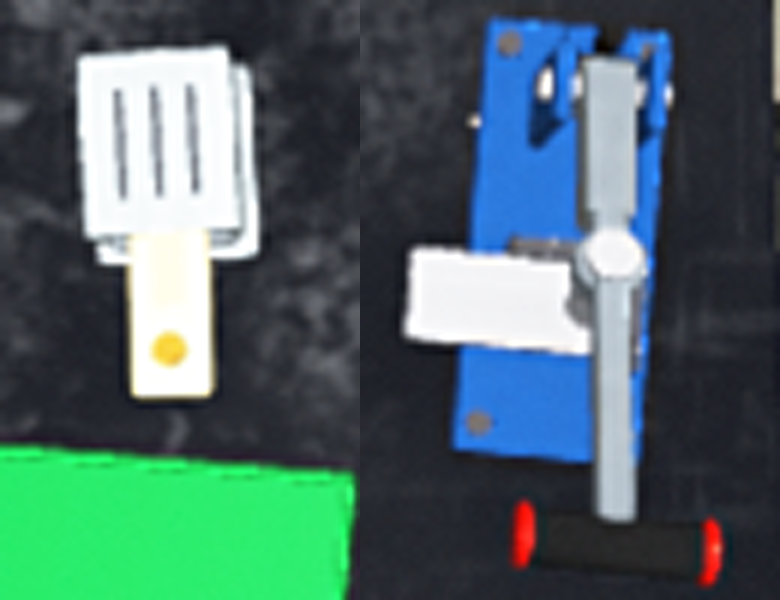

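View pics/crop2.png

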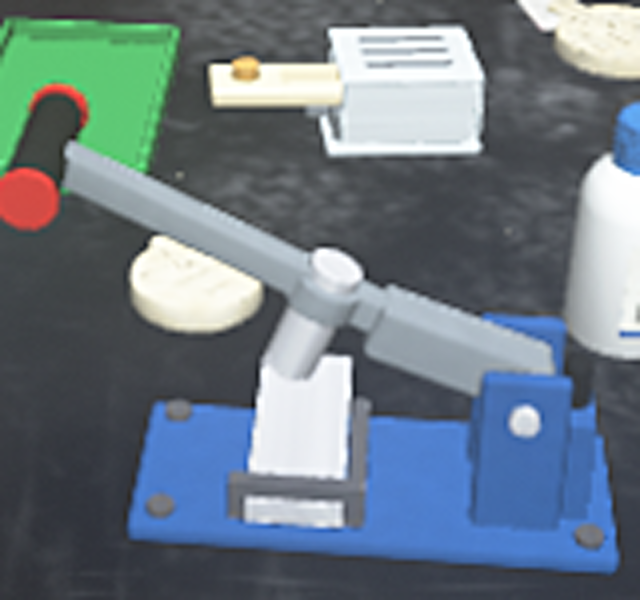

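```bash
cat > fit.py <<'E'
from h import *
from scipy.optimize import least_squares
def pxl(X,Y,o,s): return ((X+.5)/s+o[0]-.5,(Y+.5)/s+o[1]-.5)
L=lambda x,y:("top",pxl(x,y,(170,140),6)); R=lambda x,y:("top",pxl(x-360,y,(285,140),6)); S=lambda x,y:("side",pxl(x,y,(195,175),4))
def fit(name,obs,x0):
    P=np.array([o[0] for o in obs])/1000.
    def w(p): c,s=np.cos(p[2]),np.sin(p[2]);return P@np.array([[c,-s,0],[s,c,0],[0,0,1]]).T+[p[0],p[1],0]
    def f(p):
        W=w(p);return np.concatenate([proj(o[1][0],W[i])[0]-o[1][1] for i,o in enumerate(obs)])
    r=least_squares(f,x0,loss='soft_l1');print(name,r.x.round(4));print(r.fun.reshape(-1,2).round(1).tolist())
fit("press",[((132,46,10),R(489,17)),((-68,46,10),R(454,450)),((-68,-38,10),R(638,463)),((132,-38,10),R(670,32)),
 ((20,72,22),R(413,247)),((-20,72,22),R(405,338)),((-105,39,159),R(524,535)),((-105,-39,159),R(710,552)),
 ((-68,-38,10),S(130,527)),((132,-38,10),S(617,555)),((-68,46,10),S(153,403)),((20,72,22),S(350,357)),((-105,-39,159),S(28,198))],[.63,.06,0])
fit("rack",[((43,36,48),L(78,58)),((43,-36,48),L(228,48)),((-37,-36,48),L(243,232)),((-37,36,48),L(88,240)),
 ((-37,-36,48),S(345,84)),((43,-36,48),S(483,75)),((43,36,48),S(465,27)),((-37,36,48),S(332,29))],[.6,.3,0])
fit("tag",[((50,0,42),L(170,347)),((70,-17,34),L(132,397)),((70,17,34),L(215,397)),((50,0,42),S(246,62)),((70,17,34),S(211,93)),((70,17,22),S(213,105)),((70,-17,34),S(210,65))],[.6,.3,3.1])
fit("tray",[((55,92,16),("top",(253*.64,335*.64))),((55,-92,16),("top",(357.5*.64,341.5*.64))),((-55,-92,16),("top",(354*.64,406*.64))),((-55,92,16),("top",(246*.64,398*.64)))],[.46,.37,0])
E
python3 fit.py
```

```text
press [ 0.5835  0.034  -0.0864]
[[-0.9, 0.1], [-0.5, 0.0], [-0.2, 0.6], [-0.7, 0.1], [-0.3, 0.4], [-0.1, -0.0], [-2.6, 0.3], [0.8, 0.5], [-0.2, 0.2], [1.7, 1.5], [0.3, -0.0], [0.8, 0.4], [-0.4, 3.0]]
rack [0.6507 0.3634 0.0623]
[[-1.1, 0.2], [1.0, 0.2], [0.0, -0.7], [-1.5, -0.3], [-0.4, 0.4], [0.8, 2.0], [-0.3, 0.1], [-0.7, 0.1]]
tag [0.6127 0.3599 3.1677]
[[-0.4, 0.5], [0.1, 0.1], [-0.9, -0.3], [0.1, 1.2], [0.2, 0.0], [-0.3, 1.7], [0.2, 0.3]]
tray [ 0.4604  0.3713 -0.0676]
[[-0.4, -0.5], [0.7, -0.1], [-0.2, 0.0], [0.0, 0.5]]
```

play_rows(
  commands=[
    {"tx": 0.8, "ty": -0.5, "rz": -1},
    {"tx": 1.6, "ty": -1, "rz": -2},
    {"tx": 2.4, "ty": -1.5, "rz": -3},
    {"tx": 3.2, "ty": -2, "rz": -4},
    {"tx": 4, "ty": -2.6, "rz": -5},
  ],
  newtons=40,
)

```text
$.commands[0]: bad value
```

play_rows(
  commands=[
    {"tx": 0.8, "ty": -0.5, "rz": -1},
    {"tx": 1.6, "ty": -1, "rz": -2},
    {"tx": 2.4, "ty": -1.5, "rz": -3},
    {"tx": 3.2, "ty": -2, "rz": -4},
    {"tx": 4, "ty": -2.6, "rz": -5},
  ],
)

```text
$.commands[0]: bad value
```

play_rows(
  commands=[
    {"tx": 0.8, "ty": -0.5, "rz": -1},
    {"tx": 1.6, "ty": -1, "rz": -2},
    {"tx": 2.4, "ty": -1.5, "rz": -3},
    {"tx": 3.2, "ty": -2, "rz": -4},
    {"tx": 4, "ty": -2.6, "rz": -5},
  ],
)

```text
$.commands[0]: bad value
```

play_rows(
  commands=[
    {"tx": 0.8, "ty": -0.5, "tz": -0.6, "rz": -1, "jaw": 70},
    {"tx": 1.6, "ty": -1, "tz": -1.2, "rz": -2, "jaw": 70},
    {"tx": 2.4, "ty": -1.5, "tz": -1.8, "rz": -3, "jaw": 70},
    {"tx": 3.2, "ty": -2.4, "tz": -2.4, "rz": -4.2, "jaw": 70},
    {"tx": 3.4, "ty": -2.7, "tz": -3, "rz": -5.2, "jaw": 70},
  ],
)

```text
$.commands[0]: bad value
```

play_rows(
  commands=[
    {"tx": 0.8, "ty": -0.5, "tz": 0, "rx": 0, "ry": 0, "rz": -1, "jaw": 0},
    {"tx": 1.6, "ty": -1, "tz": 0, "rx": 0, "ry": 0, "rz": -2, "jaw": 0},
    {"tx": 2.4, "ty": -1.5, "tz": 0, "rx": 0, "ry": 0, "rz": -3, "jaw": 0},
    {"tx": 3.2, "ty": -2, "tz": 0, "rx": 0, "ry": 0, "rz": -4, "jaw": 0},
    {"tx": 4, "ty": -2.6, "tz": 0, "rx": 0, "ry": 0, "rz": -5, "jaw": 0},
  ],
  newtons=40,
)

```text
clock: 0.7
tool_pos: [0.2844, 0.558, 0.2345]
eef_rot: [-3.141, -0.0, 2.151]
wrist_force: [0.9, -0.0, -1.1]
gripper_width: 0.998
```

play_rows(
  commands=[
    {"tx": 0.8, "ty": -0.5, "tz": 0, "rx": 0, "ry": 0, "rz": -1, "jaw": 0},
    {"tx": 1.6, "ty": -1, "tz": 0, "rx": 0, "ry": 0, "rz": -2, "jaw": 0},
    {"tx": 2.4, "ty": -1.5, "tz": 0, "rx": 0, "ry": 0, "rz": -3, "jaw": 0},
    {"tx": 3.2, "ty": -2, "tz": 0, "rx": 0, "ry": 0, "rz": -4, "jaw": 0},
    {"tx": 4, "ty": -2.6, "tz": 0, "rx": 0, "ry": 0, "rz": -5, "jaw": 0},
  ],
)

```text
clock: 1.2
tool_pos: [0.3843, 0.4931, 0.2345]
eef_rot: [-3.141, -0.0, 1.453]
wrist_force: [-0.4, 0.3, 0.7]
gripper_width: 0.998
```

play_rows(
  commands=[
    {"tx": 0.8, "ty": -0.5, "tz": 0, "rx": 0, "ry": 0, "rz": -1, "jaw": 0},
    {"tx": 1.6, "ty": -1, "tz": 0, "rx": 0, "ry": 0, "rz": -2, "jaw": 0},
    {"tx": 2.4, "ty": -1.5, "tz": 0, "rx": 0, "ry": 0, "rz": -3, "jaw": 0},
    {"tx": 3.2, "ty": -2, "tz": 0, "rx": 0, "ry": 0, "rz": -4, "jaw": 0},
    {"tx": 4, "ty": -2.6, "tz": 0, "rx": 0, "ry": 0, "rz": -5, "jaw": 0},
  ],
)

```text
clock: 1.7
tool_pos: [0.4842, 0.4282, 0.2345]
eef_rot: [-3.141, 0.0, 0.755]
wrist_force: [0.3, 1.8, -0.0]
gripper_width: 0.998
```

play_rows(
  commands=[
    {"tx": 0.8, "ty": -0.5, "tz": -0.6, "rx": 0, "ry": 0, "rz": -1, "jaw": 70},
    {"tx": 1.6, "ty": -1, "tz": -1.2, "rx": 0, "ry": 0, "rz": -2, "jaw": 70},
    {"tx": 2.4, "ty": -1.6, "tz": -1.8, "rx": 0, "ry": 0, "rz": -3, "jaw": 70},
    {"tx": 3.2, "ty": -2.4, "tz": -2.4, "rx": 0, "ry": 0, "rz": -4.2, "jaw": 70},
    {"tx": 3.4, "ty": -2.7, "tz": -3, "rx": 0, "ry": 0, "rz": -5.2, "jaw": 70},
  ],
)

```text
clock: 2.2
tool_pos: [0.5718, 0.3571, 0.159]
eef_rot: [3.139, -0.002, 0.031]
wrist_force: [0.8, -0.9, -0.4]
gripper_width: 0.73
```

```bash
cat >> h.py <<'E'
from scipy.spatial.transform import Rotation as Ro
def wristT(s):
    T=np.eye(4);T[:3,:3]=Ro.from_euler('xyz',s['eef_rot']).as_matrix();T[:3,3]=s['tool_pos'];return T@np.array(camera_params('wrist')['mount'])
E
python3 - <<'E'
from h import *
s=get_state();im=get_image("wrist")[:,:,::-1].copy();T=wristT(s);print(s['qpos'].round(2) if hasattr(s['qpos'],'round') else s['qpos'],s['tool_pos'])
P=np.array([[70,-17,34],[70,17,34],[20,17,34],[20,-17,34],[50,0,42]])/1000
a=3.1677;P=P@Ro.from_euler('z',a).as_matrix().T+[.6127,.3599,0]
for i,u in enumerate(proj("wrist",P,T)):print(u.round(1));cv2.circle(im,tuple(int(v) for v in u.round()),2,(0,0,255),-1)
cv2.imwrite("pics/w1.png",im)
E
```

```text
[-0.78  0.59  0.25  1.57 -0.16  1.   -2.01] [0.57175591 0.35714682 0.15900128]
[235.7 217.4]
[269.7 217.5]
[270.6 168.4]
[235.  168.3]
[252.7 200.8]
```

View pics/w1.png

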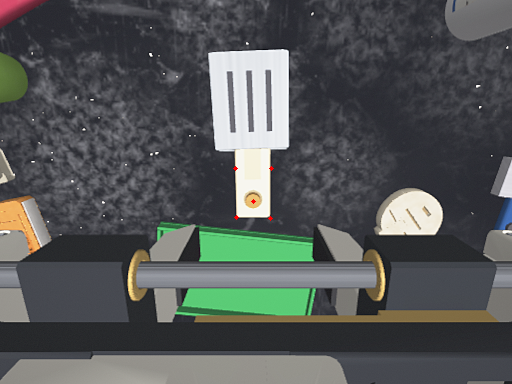

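play_rows(
  commands=[
    {"tx": 0, "ty": 0, "tz": -1.5, "rx": 0, "ry": 0, "rz": 0, "jaw": 70},
    {"tx": 0, "ty": 0, "tz": -3, "rx": 0, "ry": 0, "rz": 0, "jaw": 70},
    {"tx": 0, "ty": 0, "tz": -3.5, "rx": 0, "ry": 0, "rz": 0, "jaw": 70},
    {"tx": 0, "ty": 0, "tz": -3.5, "rx": 0, "ry": 0, "rz": 0, "jaw": 70},
    {"tx": 0, "ty": 0, "tz": -3.5, "rx": 0, "ry": 0, "rz": 0, "jaw": 70},
  ],
)

```text
clock: 2.75
tool_pos: [0.5695, 0.3618, 0.0736]
eef_rot: [-3.141, -0.001, 0.043]
wrist_force: [-0.4, -0.3, -0.2]
gripper_width: 0.725
```

play_rows(
  commands=[
    {"tx": 0, "ty": -0.12, "tz": -1, "rx": 0, "ry": 0, "rz": -0.12, "jaw": 70},
    {"tx": 0, "ty": -0.12, "tz": -1.78, "rx": 0, "ry": 0, "rz": -0.12, "jaw": 70},
    {"tx": 0, "ty": -0.12, "tz": -1.78, "rx": 0, "ry": 0, "rz": -0.12, "jaw": 70},
    {"tx": 0, "ty": -0.12, "tz": -1.78, "rx": 0, "ry": 0, "rz": -0.12, "jaw": 255},
    {"tx": 0, "ty": -0.12, "tz": -1.78, "rx": 0, "ry": 0, "rz": -0.12, "jaw": 255},
  ],
)

```text
clock: 3.25
tool_pos: [0.5704, 0.3591, 0.0302]
eef_rot: [-3.139, -0.003, 0.025]
wrist_force: [0.4, 1.0, 0.1]
gripper_width: 0.596
```

play_rows(
  commands=[
    {"tx": 0, "ty": 0, "tz": 0, "rx": 0, "ry": 0, "rz": 0, "jaw": 255},
    {"tx": 0, "ty": 0, "tz": 0, "rx": 0, "ry": 0, "rz": 0, "jaw": 255},
    {"tx": 0, "ty": 0, "tz": 0, "rx": 0, "ry": 0, "rz": 0, "jaw": 255},
  ],
)

```text
clock: 3.55
tool_pos: [0.5692, 0.3584, 0.0285]
eef_rot: [-3.141, -0.001, 0.025]
wrist_force: [0.2, 0.2, 2.6]
gripper_width: 0.364
```

play_rows(
  commands=[
    {"tx": 0, "ty": 0, "tz": 0.12, "rx": 0, "ry": 0, "rz": 0, "jaw": 255},
    {"tx": -0.8, "ty": -0.02, "tz": 0.12, "rx": 0, "ry": 0, "rz": 0, "jaw": 255},
    {"tx": -2, "ty": -0.05, "tz": 0.12, "rx": 0, "ry": 0, "rz": 0, "jaw": 255},
    {"tx": -3.4, "ty": -0.09, "tz": 0.12, "rx": 0, "ry": 0, "rz": 0, "jaw": 255},
    {"tx": -4.6, "ty": -0.12, "tz": 0.12, "rx": 0, "ry": 0, "rz": 0, "jaw": 255},
  ],
)

```text
clock: 4.05
tool_pos: [0.4519, 0.3546, 0.0306]
eef_rot: [3.141, 0.001, 0.025]
wrist_force: [-1.6, 0.8, -0.7]
gripper_width: 0.367
```

play_rows(
  commands=[
    {"tx": -0.2, "ty": 0, "tz": 0.5, "rx": 0, "ry": 0, "rz": 0, "jaw": 255},
    {"tx": -0.2, "ty": 0, "tz": 1.5, "rx": 0, "ry": 0, "rz": 0, "jaw": 255},
    {"tx": -0.2, "ty": 0, "tz": 2.5, "rx": 0, "ry": 0, "rz": 0, "jaw": 255},
    {"tx": -0.2, "ty": 0, "tz": 2.8, "rx": 0, "ry": 0, "rz": 0, "jaw": 255},
    {"tx": -0.2, "ty": 0, "tz": 2.8, "rx": 0, "ry": 0, "rz": 0, "jaw": 255},
  ],
)

```text
clock: 4.55
tool_pos: [0.4503, 0.3557, 0.1023]
eef_rot: [-3.139, -0.003, 0.024]
wrist_force: [0.3, -0.5, -1.0]
gripper_width: 0.367
```

play_rows(
  commands=[
    {"tx": 0, "ty": 0, "tz": 0, "rx": 0, "ry": 0, "rz": 1, "jaw": 255},
    {"tx": 0.1, "ty": -0.3, "tz": 0, "rx": 0, "ry": 0, "rz": 2, "jaw": 255},
    {"tx": 0.2, "ty": -0.5, "tz": 0, "rx": 0, "ry": 0, "rz": 3, "jaw": 255},
    {"tx": 0.29, "ty": -0.9, "tz": 0, "rx": 0, "ry": 0, "rz": 4, "jaw": 255},
    {"tx": 0.29, "ty": -1.1, "tz": 0, "rx": 0, "ry": 0, "rz": 5, "jaw": 255},
  ],
)

```text
clock: 5.05
tool_pos: [0.4559, 0.3257, 0.0991]
eef_rot: [3.141, 0.003, 0.727]
wrist_force: [0.7, 0.4, -0.7]
gripper_width: 0.367
```

play_rows(
  commands=[
    {"tx": 0, "ty": 0, "tz": 0, "rx": 0, "ry": 0, "rz": 1, "jaw": 255},
    {"tx": 0, "ty": 0, "tz": 0, "rx": 0, "ry": 0, "rz": 2, "jaw": 255},
    {"tx": 0, "ty": 0, "tz": 0, "rx": 0, "ry": 0, "rz": 3, "jaw": 255},
    {"tx": 0, "ty": 0, "tz": 0, "rx": 0, "ry": 0, "rz": 4, "jaw": 255},
    {"tx": 0, "ty": 0, "tz": 0, "rx": 0, "ry": 0, "rz": 5, "jaw": 255},
  ],
)

```text
clock: 5.55
tool_pos: [0.4554, 0.3267, 0.0991]
eef_rot: [-3.14, 0.002, 1.426]
wrist_force: [0.7, 0.4, -0.9]
gripper_width: 0.369
```

play_rows(
  commands=[
    {"tx": 0, "ty": 0, "tz": -1, "rx": 0, "ry": 0, "rz": 0.59, "jaw": 255},
    {"tx": 0, "ty": 0, "tz": -1.5, "rx": 0, "ry": 0, "rz": 0.59, "jaw": 255},
    {"tx": 0, "ty": 0, "tz": -1.5, "rx": 0, "ry": 0, "rz": 0.59, "jaw": 255},
  ],
)

```text
clock: 5.85
tool_pos: [0.454, 0.3255, 0.0601]
eef_rot: [-3.137, 0.004, 1.501]
wrist_force: [0.2, -0.7, -0.4]
gripper_width: 0.364
```

Run:
```python
from h import *
s=get_state();print(s['tool_pos'],s['eef_rot'],np.round(s['qpos'],2))
a=get_image("wrist")[:,:,::-1];b=get_image("side")[:,:,::-1]
b=cv2.resize(b[130:260,150:330],None,fx=2.2,fy=2.2)
c=np.zeros((600,512,3),np.uint8);c[:310]=a[:310];c[310:310+b.shape[0],:b.shape[1]]=b[:290]
cv2.imwrite("pics/w2.png",c)
```

```text
[0.45400391 0.32554444 0.06010846] [-3.13661235  0.00399258  1.50063019] [-0.6   0.55 -0.09  1.91  0.07  0.7  -0.8 ]
```

View pics/w2.png

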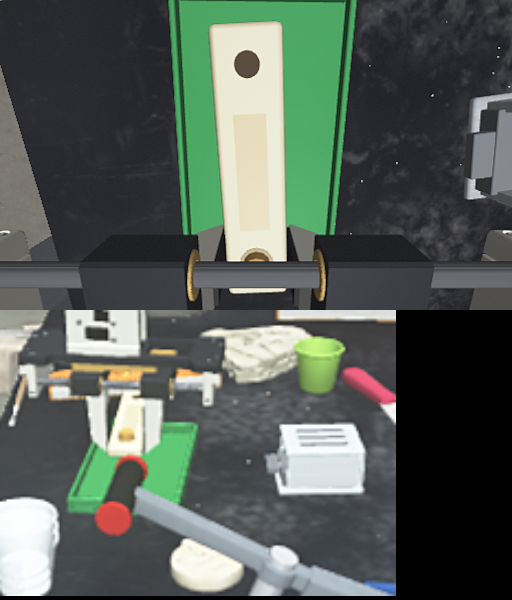

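play_rows(
  commands=[
    {"tx": 0.12, "ty": 0.08, "tz": -0.7, "rx": 0, "ry": 0, "rz": 0, "jaw": 255},
    {"tx": 0.12, "ty": 0.08, "tz": -1.4, "rx": 0, "ry": 0, "rz": 0, "jaw": 255},
    {"tx": 0.12, "ty": 0.08, "tz": -1.6, "rx": 0, "ry": 0, "rz": 0, "jaw": 255},
    {"tx": 0.12, "ty": 0.08, "tz": -1.6, "rx": 0, "ry": 0, "rz": 0, "jaw": 255},
    {"tx": 0.12, "ty": 0.08, "tz": -1.6, "rx": 0, "ry": 0, "rz": 0, "jaw": 255},
  ],
)

```text
clock: 6.45
tool_pos: [0.4595, 0.3299, 0.024]
eef_rot: [3.141, -0.001, 1.503]
wrist_force: [-0.5, -0.7, -0.7]
gripper_width: 0.364
```

play_rows(
  commands=[
    {"tx": -0.06, "ty": 0, "tz": -0.42, "rx": 0, "ry": 0, "rz": 0, "jaw": 255},
    {"tx": -0.06, "ty": 0, "tz": -0.42, "rx": 0, "ry": 0, "rz": 0, "jaw": 255},
    {"tx": -0.06, "ty": 0, "tz": -0.42, "rx": 0, "ry": 0, "rz": 0, "jaw": 128},
    {"tx": -0.06, "ty": 0, "tz": -0.42, "rx": 0, "ry": 0, "rz": 0, "jaw": 128},
    {"tx": -0.06, "ty": 0, "tz": -0.42, "rx": 0, "ry": 0, "rz": 0, "jaw": 128},
  ],
)

```text
clock: 6.95
tool_pos: [0.4576, 0.3294, 0.0129]
eef_rot: [3.142, -0.0, 1.503]
wrist_force: [0.2, 0.8, 0.2]
gripper_width: 0.497
```

play_rows(
  commands=[
    {"tx": 0, "ty": 0, "tz": 1, "rx": 0, "ry": 0, "rz": 0, "jaw": 128},
    {"tx": 0, "ty": 0, "tz": 2.4, "rx": 0, "ry": 0, "rz": 0, "jaw": 128},
    {"tx": 0, "ty": 1, "tz": 4, "rx": 0, "ry": 0, "rz": 0, "jaw": 128},
    {"tx": 0, "ty": 1, "tz": 4, "rx": 0, "ry": 0, "rz": 0, "jaw": 128},
    {"tx": 0, "ty": 1, "tz": 4, "rx": 0, "ry": 0, "rz": 0, "jaw": 128},
  ],
)

```text
clock: 7.45
tool_pos: [0.4581, 0.3557, 0.1141]
eef_rot: [3.139, -0.002, 1.505]
wrist_force: [-0.6, -0.9, -0.9]
gripper_width: 0.497
```

Run:
```python
from h import *
s=get_state();print(s['tool_pos'],s['eef_rot'])
T=wristT(s);a=get_image("wrist")[:,:,::-1].copy();cv2.imwrite("pics/w3.png",a)
h=cv2.cvtColor(a,cv2.COLOR_BGR2HSV);m=cv2.inRange(h,(10,5,150),(40,110,255));m[235:]=0
c=max(cv2.findContours(m,0,2)[0],key=cv2.contourArea);r=cv2.minAreaRect(c);b=cv2.boxPoints(r);print(r);print(onz("wrist",b,.016,T).round(4))
m=cv2.inRange(h,(50,100,60),(75,255,255))
```

```text
[0.45807695 0.35570089 0.11408877] [ 3.13946045e+00 -2.21376743e-03  1.50469093e+00]
((41.99999237060547, 137.49998474121094), (83.99998474121094, 192.99996948242188), 0.0)
[[0.2213 0.3355 0.016 ]
 [0.2707 0.4929 0.016 ]
 [0.335  0.4886 0.016 ]
 [0.2983 0.3303 0.016 ]]
```

View pics/w3.png

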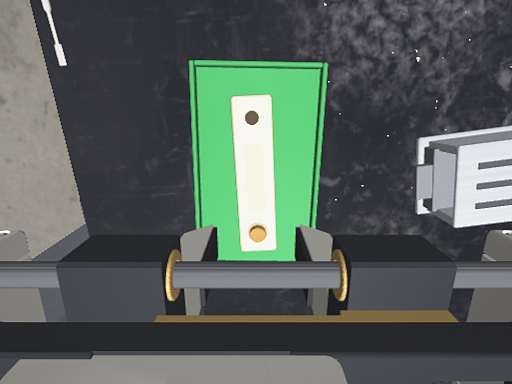

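Run:
```python
from h import *
from scipy.optimize import least_squares
s=get_state();T=wristT(s)
print(s['tool_pos'])
P=np.array([[-70,-17,16],[-70,17,16],[70,17,16],[70,-17,16],[50,0,24]])/1000
U=np.array([(232,97),(270,96),(275.5,249),(241,250),(258,233)])
# assign: tag +x points to near (row 250); test both y orders
w=onz("wrist",U,P[:,2],T);print(w.round(4))
for Q in(P,P*[1,-1,1]):
    f=lambda p:(proj("wrist",Q@Ro.from_euler('z',p[2]).as_matrix().T+[p[0],p[1],0],T)-U).ravel()
    r=least_squares(f,[.46,.37,-1.64]);print(r.x.round(4),r.cost,r.fun.round(1))
print(onz("wrist",[(190,62),(327,63)],.016,T))
```

```text
[0.45728138 0.35407824 0.11261107]
[[0.4438 0.4385 0.016 ]
 [0.4742 0.4372 0.016 ]
 [0.472  0.3022 0.016 ]
 [0.4399 0.3033 0.016 ]
 [0.457  0.3229 0.024 ]]
[ 0.4576  0.3701 -1.5928] 26.434148317157756 [-2.3 -2.5  2.2 -3.5  1.2  2.3 -0.7  2.8 -0.4  2.9]
[ 0.4575  0.3696 -1.5905] 2904.425246203851 [ 40.   -3.9 -40.5  -0.7 -35.1   4.3  35.9   1.8  -0.3   3.4]
[[0.41359726 0.46636127 0.016     ]
 [0.51963812 0.45847486 0.016     ]]
```

play_rows(
  commands=[
    {"tx": 0.03, "ty": 1.4, "tz": -1, "rx": 0, "ry": 0, "rz": 0.33, "jaw": 128},
    {"tx": 0.03, "ty": 2.64, "tz": -2, "rx": 0, "ry": 0, "rz": 0.33, "jaw": 128},
    {"tx": 0.03, "ty": 2.64, "tz": -3, "rx": 0, "ry": 0, "rz": 0.33, "jaw": 128},
    {"tx": 0.03, "ty": 2.64, "tz": -3, "rx": 0, "ry": 0, "rz": 0.33, "jaw": 128},
    {"tx": 0.03, "ty": 2.64, "tz": -3, "rx": 0, "ry": 0, "rz": 0.33, "jaw": 128},
  ],
)

```text
clock: 8.0
tool_pos: [0.4576, 0.4179, 0.036]
eef_rot: [-3.139, 0.004, 1.548]
wrist_force: [-0.0, -0.6, 0.2]
gripper_width: 0.498
```

play_rows(
  commands=[
    {"tx": 0.02, "ty": 0.04, "tz": -0.6, "rx": 0, "ry": 0, "rz": 0, "jaw": 128},
    {"tx": 0.02, "ty": 0.04, "tz": -0.92, "rx": 0, "ry": 0, "rz": 0, "jaw": 128},
    {"tx": 0.02, "ty": 0.04, "tz": -0.92, "rx": 0, "ry": 0, "rz": 0, "jaw": 128},
    {"tx": 0.02, "ty": 0.04, "tz": -0.92, "rx": 0, "ry": 0, "rz": 0, "jaw": 255},
    {"tx": 0.02, "ty": 0.04, "tz": -0.92, "rx": 0, "ry": 0, "rz": 0, "jaw": 255},
  ],
)

```text
clock: 8.5
tool_pos: [0.4592, 0.4216, 0.0153]
eef_rot: [3.141, -0.001, 1.549]
wrist_force: [-0.4, -0.1, -0.1]
gripper_width: 0.372
```

play_rows(
  commands=[
    {"tx": 0, "ty": 0, "tz": 0, "rx": 0, "ry": 0, "rz": 0, "jaw": 255},
    {"tx": 0, "ty": 0, "tz": 0, "rx": 0, "ry": 0, "rz": 0, "jaw": 255},
  ],
)

```text
clock: 8.7
tool_pos: [0.4592, 0.4217, 0.0153]
eef_rot: [3.141, -0.001, 1.55]
wrist_force: [-0.5, -0.0, 1.3]
gripper_width: 0.359
```

Run:
```python
from h import *
s=get_state();print(s['tool_pos'],s['eef_rot'],s['wrist_force'],s['gripper_width'])
```

```text
[0.45917238 0.42169947 0.01527477] [ 3.14088767e+00 -5.98732393e-04  1.54953634e+00] [-0.53827724 -0.04853444  1.3221624 ] 0.3587613164615854
```

play_rows(
  commands=[
    {"tx": 0, "ty": 0, "tz": 1, "rx": 0, "ry": 0, "rz": 0, "jaw": 255},
    {"tx": 0, "ty": 0, "tz": 2.2, "rx": 0, "ry": 0, "rz": 0, "jaw": 255},
    {"tx": 0.7, "ty": -0.9, "tz": 3.4, "rx": 0, "ry": 0, "rz": -0.2, "jaw": 255},
    {"tx": 1.8, "ty": -2.1, "tz": 3.4, "rx": 0, "ry": 0, "rz": -0.47, "jaw": 255},
    {"tx": 3, "ty": -3.5, "tz": 3.4, "rx": 0, "ry": 0, "rz": -0.47, "jaw": 255},
  ],
)

```text
clock: 9.2
tool_pos: [0.5344, 0.3356, 0.1017]
eef_rot: [3.139, -0.003, 1.487]
wrist_force: [1.8, 0.3, -1.4]
gripper_width: 0.365
```

play_rows(
  commands=[
    {"tx": 1.2, "ty": -1.4, "tz": 0, "rx": 0, "ry": 0, "rz": 0, "jaw": 255},
    {"tx": 2.2, "ty": -2.7, "tz": 0, "rx": 0, "ry": 0, "rz": 0, "jaw": 255},
    {"tx": 2.73, "ty": -3.24, "tz": -0.6, "rx": 0, "ry": 0, "rz": 0, "jaw": 255},
    {"tx": 2.73, "ty": -3.24, "tz": -1.4, "rx": 0, "ry": 0, "rz": 0, "jaw": 255},
    {"tx": 2.73, "ty": -3.24, "tz": -1.4, "rx": 0, "ry": 0, "rz": 0, "jaw": 255},
  ],
)

```text
clock: 9.7
tool_pos: [0.5996, 0.2515, 0.0613]
eef_rot: [-3.136, 0.003, 1.483]
wrist_force: [-0.7, 0.8, -1.7]
gripper_width: 0.367
```

play_rows(
  commands=[
    {"tx": 0, "ty": 0, "tz": 0, "rx": 0, "ry": 0, "rz": 0, "jaw": 255},
    {"tx": 0, "ty": 0, "tz": 0, "rx": 0, "ry": 0, "rz": 0, "jaw": 255},
  ],
)

```text
clock: 9.9
tool_pos: [0.6017, 0.2548, 0.0654]
eef_rot: [3.141, -0.001, 1.486]
wrist_force: [0.1, 0.0, 0.2]
gripper_width: 0.361
```

Run:
```python
from h import *
s=get_state();print(s['tool_pos'],s['eef_rot'])
# top & side crops
t=get_image("top")[:,:,::-1];d=get_image("side")[:,:,::-1]
w=get_image("wrist")[:,:,::-1]
A=cv2.resize(t[130:240,225:355],None,fx=3,fy=3,interpolation=cv2.INTER_CUBIC) #390x330
B=cv2.resize(d[165:300,185:321],None,fx=3,fy=3,interpolation=cv2.INTER_CUBIC) #408x405
c=np.zeros((600,800,3),np.uint8);c[:330,:390]=A;c[:405,390:798]=B
c[330:,:390]=cv2.resize(w,(390,292))[:270]
cv2.imwrite("pics/m4.png",c)
```

```text
[0.6016793  0.25481308 0.06538598] [ 3.14132862e+00 -1.21270322e-03  1.48603270e+00]
```

View pics/m4.png

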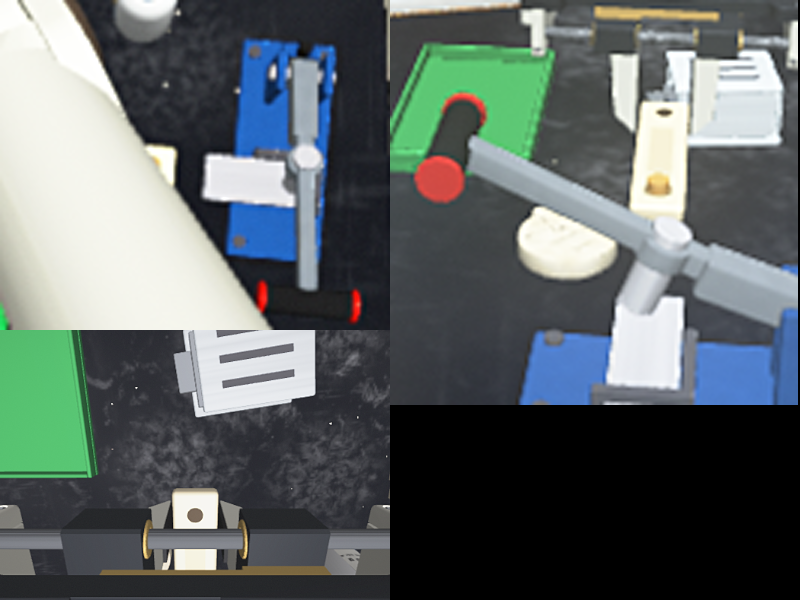

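Run:
```python
from h import *
f=lambda x,y:((x-390+.5)/3+184.5,(y+.5)/3+164.5)
b=onz("side",[f(657,180)],.0741)[0];print("bush",b)
e=onz("side",[f(632,208),f(684,210),f(644,101),f(689,103)],.0661);print(e.round(4))
t=np.array([.6017,.2548]);yaw=-.0864;R=np.array([[np.cos(yaw),-np.sin(yaw)],[np.sin(yaw),np.cos(yaw)]])
print("bush-tcp in press axes",R.T@(b[:2]-t),"press origin-bush world",np.array([.5835,.034])-b[:2], R.T@(b[:2]-[.5835,.034]))
```

```text
bush [0.59305349 0.15672745 0.0741    ]
[[0.5771 0.1363 0.0661]
 [0.609  0.1347 0.0661]
 [0.5892 0.2786 0.0661]
 [0.6207 0.2764 0.0661]]
bush-tcp in press axes [-0.00015133 -0.09845285] press origin-bush world [-0.00955349 -0.12272745] [-0.00107261  0.12309406]
```

play_rows(
  commands=[
    {"tx": 0, "ty": 0, "tz": -1.08, "rx": 0, "ry": 0, "rz": 0, "jaw": 255},
    {"tx": 0, "ty": 0, "tz": -1.08, "rx": 0, "ry": 0, "rz": 0, "jaw": 255},
    {"tx": -0.08, "ty": -1, "tz": -1.08, "rx": 0, "ry": 0, "rz": 0, "jaw": 255},
    {"tx": -0.16, "ty": -2, "tz": -1.08, "rx": 0, "ry": 0, "rz": 0, "jaw": 255},
    {"tx": -0.24, "ty": -3, "tz": -1.08, "rx": 0, "ry": 0, "rz": 0, "jaw": 255},
  ],
)

```text
clock: 10.55
tool_pos: [0.5962, 0.1776, 0.0387]
eef_rot: [3.141, -0.0, 1.485]
wrist_force: [1.0, 0.0, 0.1]
gripper_width: 0.363
```

play_rows(
  commands=[
    {"tx": -0.06, "ty": -0.8, "tz": 0, "rx": 0, "ry": 0, "rz": 0, "jaw": 255},
    {"tx": -0.12, "ty": -1.5, "tz": 0, "rx": 0, "ry": 0, "rz": 0, "jaw": 255},
    {"tx": -0.144, "ty": -1.86, "tz": 0, "rx": 0, "ry": 0, "rz": 0, "jaw": 255},
    {"tx": -0.144, "ty": -1.86, "tz": 0, "rx": 0, "ry": 0, "rz": 0, "jaw": 255},
    {"tx": -0.144, "ty": -1.86, "tz": 0, "rx": 0, "ry": 0, "rz": 0, "jaw": 255},
  ],
)

```text
clock: 11.05
tool_pos: [0.5927, 0.1327, 0.0381]
eef_rot: [3.141, -0.001, 1.485]
wrist_force: [0.7, -0.0, -0.5]
gripper_width: 0.365
```

Run:
```python
from h import *
s=get_state();print(s['tool_pos'],s['eef_rot'],s['wrist_force'])
d=get_image("side")[:,:,::-1]
cv2.imwrite("pics/m5.png",cv2.resize(d[195:325,190:360],None,fx=4.4,fy=4.4,interpolation=cv2.INTER_CUBIC))
```

```text
[0.59267706 0.13267005 0.03805073] [ 3.14119363e+00 -1.11206903e-03  1.48456800e+00] [ 0.67957774 -0.01378393 -0.51805198]
```

View pics/m5.png

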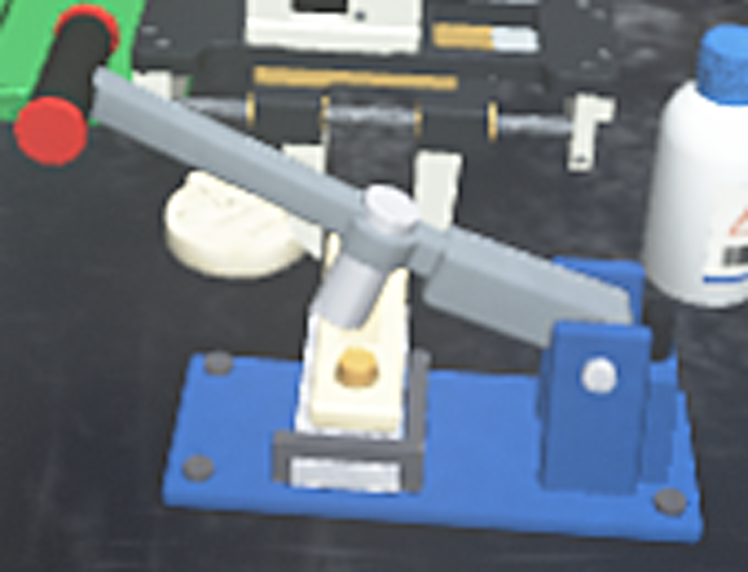

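Run:
```python
from h import *
f=lambda x,y:((x+.5)/4.4+189.5,(y+.5)/4.4+194.5)
def P(w):return (((w[:2]-[.5835,.034]))@np.array([[np.cos(-.0864),-np.sin(-.0864)],[np.sin(-.0864),np.cos(-.0864)]])).round(4)
zt=.0381-.0113
print("bush",P(onz("side",[f(357,357)],zt+.02)[0]))
print("tag end top corners",[P(w) for w in onz("side",[f(313,411),f(403,416)],zt+.012)])
print("stop top inner edge ends z.030",[P(w) for w in onz("side",[f(277,433),f(422,443)],.030)])
print("pin",P(onz("side",[f(598,376)],.065)[0]))
```

```text
bush [0.0004 0.0023]
tag end top corners [array([-0.0144, -0.0215]), array([ 0.0189, -0.0211])]
stop top inner edge ends z.030 [array([-0.0274, -0.0245]), array([ 0.0264, -0.0249])]
pin [ 0.0883 -0.0244]
```

play_rows(
  commands=[
    {"tx": 0, "ty": 0, "tz": -0.1, "rx": 0, "ry": 0, "rz": 0, "jaw": 255},
    {"tx": 0, "ty": 0, "tz": -0.17, "rx": 0, "ry": 0, "rz": 0, "jaw": 255},
    {"tx": 0, "ty": 0, "tz": -0.17, "rx": 0, "ry": 0, "rz": 0, "jaw": 255},
    {"tx": 0, "ty": 0, "tz": -0.17, "rx": 0, "ry": 0, "rz": 0, "jaw": 115},
    {"tx": 0, "ty": 0, "tz": -0.17, "rx": 0, "ry": 0, "rz": 0, "jaw": 115},
  ],
)

```text
clock: 11.6
tool_pos: [0.5925, 0.1314, 0.0334]
eef_rot: [-3.142, 0.0, 1.484]
wrist_force: [0.6, -0.7, -0.2]
gripper_width: 0.492
```

play_rows(
  commands=[
    {"tx": 0, "ty": 0, "tz": 0, "rx": 0, "ry": 0, "rz": 0, "jaw": 115},
    {"tx": 0, "ty": 0, "tz": 0, "rx": 0, "ry": 0, "rz": 0, "jaw": 115},
    {"tx": 0, "ty": 0, "tz": 0.5, "rx": 0, "ry": 0, "rz": 0, "jaw": 115},
    {"tx": 0, "ty": 0, "tz": 2, "rx": 0, "ry": 0, "rz": 0, "jaw": 115},
    {"tx": 0, "ty": 0, "tz": 4, "rx": 0, "ry": 0, "rz": 0, "jaw": 115},
  ],
)

```text
clock: 12.1
tool_pos: [0.5904, 0.1309, 0.1329]
eef_rot: [-3.137, 0.002, 1.484]
wrist_force: [1.2, 0.2, 0.2]
gripper_width: 0.55
```

play_rows(
  commands=[
    {"tx": 0, "ty": 0, "tz": 2, "rx": 0, "ry": 0, "rz": 0, "jaw": 90},
    {"tx": 0, "ty": 0, "tz": 4, "rx": 0, "ry": 0, "rz": 0, "jaw": 90},
    {"tx": -1.5, "ty": -0.8, "tz": 4, "rx": 0, "ry": 0, "rz": 0, "jaw": 90},
    {"tx": -3, "ty": -1.7, "tz": 4, "rx": 0, "ry": 0, "rz": 0, "jaw": 90},
    {"tx": -4.46, "ty": -2.5, "tz": 4, "rx": 0, "ry": 0, "rz": 0, "jaw": 90},
  ],
)

```text
clock: 12.6
tool_pos: [0.4799, 0.0681, 0.2348]
eef_rot: [3.14, -0.0, 1.484]
wrist_force: [0.3, -1.0, 0.3]
gripper_width: 0.646
```

play_rows(
  commands=[
    {"tx": 0, "ty": 0, "tz": 0, "rx": 0, "ry": 0, "rz": 0, "jaw": 90},
    {"tx": 0, "ty": 0, "tz": 0, "rx": 0, "ry": 0, "rz": 0, "jaw": 90},
  ],
)

```text
clock: 12.8
tool_pos: [0.4809, 0.0686, 0.2348]
eef_rot: [3.139, -0.001, 1.483]
wrist_force: [-0.4, 0.2, 0.2]
gripper_width: 0.642
```

Run:
```python
from h import *
s=get_state();print(s['tool_pos'],s['eef_rot'],s['wrist_force'],s['gripper_width'])
d=get_image("side")[:,:,::-1];w=get_image("wrist")[:,:,::-1]
a=cv2.resize(d[120:325,160:360],None,fx=2.9,fy=2.9,interpolation=cv2.INTER_CUBIC)[:594]
cv2.imwrite("pics/m6.png",a)
h=cv2.cvtColor(w,cv2.COLOR_BGR2HSV)
hs=cv2.cvtColor(d,cv2.COLOR_BGR2HSV)
for n,x in(("wrist",h),("side",hs)):
    m=cv2.inRange(x,(0,150,80),(8,255,255))|cv2.inRange(x,(172,150,80),(180,255,255))
    for c in cv2.findContours(m,0,2)[0]:
        if cv2.contourArea(c)>25:print(n,cv2.fitEllipse(c))
cv2.imwrite("pics/w6.png",w)
```

```text
[0.4809364  0.06858751 0.23482332] [ 3.13931877e+00 -5.46308409e-04  1.48288853e+00] [-0.42076616  0.16965696  0.15715313] 0.6422561959077606
wrist ((254.39488220214844, 195.40457153320312), (12.879788398742676, 31.645782470703125), 90.08574676513672)
side ((201.09339904785156, 224.1104736328125), (14.113748550415039, 15.548508644104004), 102.43875122070312)
side ((321.5066223144531, 166.20382690429688), (5.168686389923096, 16.14867401123047), 123.53559112548828)
side ((343.90155029296875, 106.79611206054688), (7.052554607391357, 27.346227645874023), 5.02425479888916)
```

View pics/m6.png

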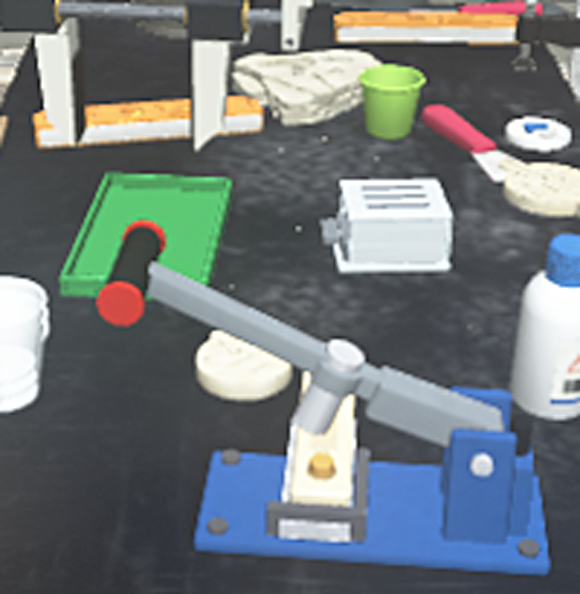

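Run:
```python
from h import *
s=get_state();T=wristT(s)
R=Ro.from_euler('z',-.0864).as_matrix()
for n,uv,y,t in(("side",(201.1,224.1),-.039,None),("wrist",(254.4,195.4),.039,T)):
    o,d=ray(n,[uv],t);o=R.T@(o-[.5835,.034,0]);d=R.T@d[0];print(n,(o+d*(y-o[1])/d[1]).round(4))
```

```text
side [-0.1051 -0.039   0.1642]
wrist [-0.1048  0.039   0.175 ]
```

play_rows(
  commands=[
    {"tx": 0, "ty": 0, "tz": -1, "rx": 0, "ry": 0, "rz": 0, "jaw": 90},
    {"tx": 0, "ty": 0, "tz": -2, "rx": 0, "ry": 0, "rz": 0, "jaw": 90},
    {"tx": 0, "ty": 0, "tz": -2.6, "rx": 0, "ry": 0, "rz": 0, "jaw": 90},
    {"tx": 0, "ty": 0, "tz": -3.1, "rx": 0, "ry": 0, "rz": 0, "jaw": 90},
    {"tx": 0, "ty": 0, "tz": -3.1, "rx": 0, "ry": 0, "rz": 0, "jaw": 90},
  ],
)

```text
clock: 13.4
tool_pos: [0.4806, 0.0694, 0.1544]
eef_rot: [-3.139, 0.0, 1.485]
wrist_force: [-0.2, 0.1, -0.6]
gripper_width: 0.647
```

play_rows(
  commands=[
    {"tx": 0, "ty": 0, "tz": 0, "rx": 0, "ry": 0, "rz": 0, "jaw": 255},
    {"tx": 0, "ty": 0, "tz": 0, "rx": 0, "ry": 0, "rz": 0, "jaw": 255},
    {"tx": 0, "ty": 0, "tz": 0, "rx": 0, "ry": 0, "rz": 0, "jaw": 255},
    {"tx": 0, "ty": 0, "tz": 0, "rx": 0, "ry": 0, "rz": 0, "jaw": 255},
    {"tx": 0, "ty": 0, "tz": 0, "rx": 0, "ry": 0, "rz": 0, "jaw": 255},
  ],
)

```text
clock: 13.9
tool_pos: [0.481, 0.069, 0.1564]
eef_rot: [3.141, -0.0, 1.484]
wrist_force: [-6.1, 0.7, 1.5]
gripper_width: 0.263
```

play_rows(
  commands=[
    {"tx": -0.13, "ty": 0.01, "tz": -0.28, "rx": 0, "ry": 0, "rz": 0, "jaw": 255},
    {"tx": -0.24, "ty": 0.02, "tz": -0.56, "rx": 0, "ry": 0, "rz": 0, "jaw": 255},
    {"tx": -0.35, "ty": 0.03, "tz": -0.84, "rx": 0, "ry": 0, "rz": 0, "jaw": 255},
    {"tx": -0.44, "ty": 0.04, "tz": -1.13, "rx": 0, "ry": 0, "rz": 0, "jaw": 255},
    {"tx": -0.52, "ty": 0.045, "tz": -1.42, "rx": 0, "ry": 0, "rz": 0, "jaw": 255},
  ],
)

```text
clock: 14.4
tool_pos: [0.4679, 0.0703, 0.1212]
eef_rot: [3.141, -0.0, 1.484]
wrist_force: [-4.9, 0.6, 10.5]
gripper_width: 0.24
```

play_rows(
  commands=[
    {"tx": -0.08, "ty": 0.005, "tz": -0.29, "rx": 0, "ry": 0, "rz": 0, "jaw": 255},
    {"tx": -0.15, "ty": 0.01, "tz": -0.6, "rx": 0, "ry": 0, "rz": 0, "jaw": 255},
    {"tx": -0.2, "ty": 0.015, "tz": -0.88, "rx": 0, "ry": 0, "rz": 0, "jaw": 255},
    {"tx": -0.25, "ty": 0.02, "tz": -1.17, "rx": 0, "ry": 0, "rz": 0, "jaw": 255},
    {"tx": -0.28, "ty": 0.025, "tz": -1.4, "rx": 0, "ry": 0, "rz": 0, "jaw": 255},
  ],
)

```text
clock: 14.9
tool_pos: [0.461, 0.071, 0.0865]
eef_rot: [3.141, -0.0, 1.484]
wrist_force: [-6.2, -1.3, 16.5]
gripper_width: 0.239
```

play_rows(
  commands=[
    {"tx": 0, "ty": 0, "tz": 0, "rx": 0, "ry": 0, "rz": 0, "jaw": 255},
    {"tx": 0, "ty": 0, "tz": 0, "rx": 0, "ry": 0, "rz": 0, "jaw": 255},
  ],
)

```text
clock: 15.1
tool_pos: [0.461, 0.0709, 0.0863]
eef_rot: [3.141, -0.0, 1.484]
wrist_force: [-3.9, 0.3, 9.7]
gripper_width: 0.235
```

play_rows(
  commands=[
    {"tx": -0.01, "ty": 0, "tz": -0.1, "rx": 0, "ry": 0, "rz": 0, "jaw": 255},
    {"tx": -0.01, "ty": 0, "tz": -0.15, "rx": 0, "ry": 0, "rz": 0, "jaw": 255},
    {"tx": -0.01, "ty": 0, "tz": -0.15, "rx": 0, "ry": 0, "rz": 0, "jaw": 255},
    {"tx": -0.01, "ty": 0, "tz": -0.15, "rx": 0, "ry": 0, "rz": 0, "jaw": 255},
  ],
)

```text
clock: 15.5
tool_pos: [0.4606, 0.071, 0.0828]
eef_rot: [3.141, -0.0, 1.484]
wrist_force: [-5.5, 0.1, 13.5]
gripper_width: 0.235
```

Run:
```python
from h import *
s=get_state();print(s['tool_pos'],s['wrist_force'],s['gripper_width'])
d=get_image("side")[:,:,::-1]
cv2.imwrite("pics/m7.png",cv2.resize(d[195:325,190:360],None,fx=4.4,fy=4.4,interpolation=cv2.INTER_CUBIC))
```

```text
[0.46061229 0.07097212 0.08280873] [-5.49770863  0.12467271 13.49829155] 0.23469269614958363
```

View pics/m7.png

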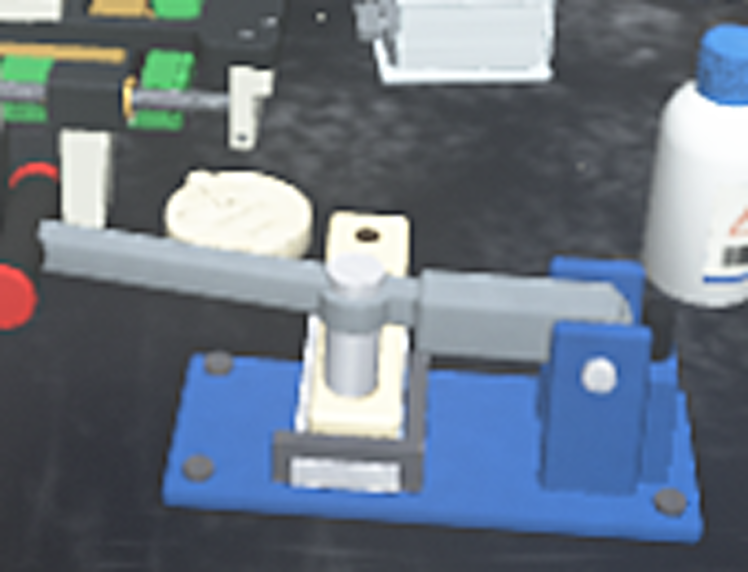

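play_rows(
  commands=[
    {"tx": 0, "ty": 0, "tz": -0.1, "rx": 0, "ry": 0, "rz": 0, "jaw": 255},
    {"tx": 0, "ty": 0, "tz": -0.16, "rx": 0, "ry": 0, "rz": 0, "jaw": 255},
    {"tx": 0, "ty": 0, "tz": -0.16, "rx": 0, "ry": 0, "rz": 0, "jaw": 255},
    {"tx": 0, "ty": 0, "tz": -0.16, "rx": 0, "ry": 0, "rz": 0, "jaw": 255},
  ],
)

```text
clock: 15.95
tool_pos: [0.4603, 0.071, 0.0795]
eef_rot: [-3.141, -0.0, 1.484]
wrist_force: [-8.3, 0.0, 21.4]
gripper_width: 0.239
```

```bash
cat > lev.py <<'E'
from h import *
s=get_state();print(s['tool_pos'],s['wrist_force'])
d=get_image("side")[:,:,::-1];x=cv2.cvtColor(d,cv2.COLOR_BGR2HSV)
m=cv2.inRange(x,(0,150,80),(8,255,255))|cv2.inRange(x,(172,150,80),(180,255,255));m[:,260:]=0;m[:190]=0
R=Ro.from_euler('z',-.0864).as_matrix()
for c in cv2.findContours(m,0,2)[0]:
    if cv2.contourArea(c)>60:
        e=cv2.fitEllipse(c);o,v=ray("side",[e[0]]);o=R.T@(o-[.5835,.034,0]);v=R.T@v[0];p=o+v*(-.039-o[1])/v[1]
        print(e,p.round(4),"angle",.4491-np.arctan2(p[2]-.065,.09-p[0]))
E
python3 lev.py
```

```text
[0.46034845 0.07101252 0.07948732] [-8.2733437   0.04971114 21.44941104]
((189.6149444580078, 263.29901123046875), (13.192708015441895, 14.975164413452148), 128.06349182128906) [-0.1257 -0.039   0.092 ] angle 0.32443417153645127
```

play_rows(
  commands=[
    {"tx": 0.01, "ty": 0, "tz": 0.25, "rx": 0, "ry": 0, "rz": 0, "jaw": 255},
    {"tx": 0.04, "ty": 0, "tz": 0.5, "rx": 0, "ry": 0, "rz": 0, "jaw": 255},
    {"tx": 0.09, "ty": -0.01, "tz": 0.8, "rx": 0, "ry": 0, "rz": 0, "jaw": 255},
    {"tx": 0.16, "ty": -0.015, "tz": 1.1, "rx": 0, "ry": 0, "rz": 0, "jaw": 255},
    {"tx": 0.24, "ty": -0.02, "tz": 1.4, "rx": 0, "ry": 0, "rz": 0, "jaw": 255},
  ],
)

```text
clock: 16.5
tool_pos: [0.4663, 0.0703, 0.1132]
eef_rot: [-3.141, 0.0, 1.484]
wrist_force: [-1.3, 0.4, 2.3]
gripper_width: 0.235
```

play_rows(
  commands=[
    {"tx": 0.09, "ty": -0.01, "tz": 0.3, "rx": 0, "ry": 0, "rz": 0, "jaw": 255},
    {"tx": 0.2, "ty": -0.02, "tz": 0.6, "rx": 0, "ry": 0, "rz": 0, "jaw": 255},
    {"tx": 0.32, "ty": -0.03, "tz": 0.95, "rx": 0, "ry": 0, "rz": 0, "jaw": 255},
    {"tx": 0.45, "ty": -0.04, "tz": 1.3, "rx": 0, "ry": 0, "rz": 0, "jaw": 255},
    {"tx": 0.59, "ty": -0.05, "tz": 1.65, "rx": 0, "ry": 0, "rz": 0, "jaw": 255},
  ],
)

```text
clock: 17.0
tool_pos: [0.4815, 0.0685, 0.1534]
eef_rot: [-3.141, 0.0, 1.484]
wrist_force: [11.3, 3.5, -55.5]
gripper_width: 0.233
```

play_rows(
  commands=[
    {"tx": 0, "ty": 0, "tz": 0, "rx": 0, "ry": 0, "rz": 0, "jaw": 90},
    {"tx": 0, "ty": 0, "tz": 0, "rx": 0, "ry": 0, "rz": 0, "jaw": 90},
    {"tx": 0, "ty": 0, "tz": 0, "rx": 0, "ry": 0, "rz": 0, "jaw": 90},
    {"tx": 0, "ty": 0, "tz": 0, "rx": 0, "ry": 0, "rz": 0, "jaw": 90},
  ],
)

```text
clock: 17.4
tool_pos: [0.4823, 0.069, 0.1545]
eef_rot: [3.14, -0.0, 1.484]
wrist_force: [-0.1, -0.3, 0.1]
gripper_width: 0.535
```

```bash
python3 lev.py
```

```text
[0.48230051 0.06896609 0.15452886] [-0.12193846 -0.25407486  0.07084017]
((201.0725860595703, 224.1178741455078), (14.115967750549316, 15.513848304748535), 104.26454162597656) [-0.1051 -0.039   0.1642] angle -0.021254513214347293
```

play_rows(
  commands=[
    {"tx": 0, "ty": 0, "tz": 1.5, "rx": 0, "ry": 0, "rz": 0, "jaw": 90},
    {"tx": 0, "ty": 0, "tz": 3.2, "rx": 0, "ry": 0, "rz": 0, "jaw": 90},
    {"tx": 1.5, "ty": 0.8, "tz": 3.2, "rx": 0, "ry": 0, "rz": 0, "jaw": 115},
    {"tx": 3, "ty": 1.7, "tz": 3.2, "rx": 0, "ry": 0, "rz": 0, "jaw": 115},
    {"tx": 4.4, "ty": 2.55, "tz": 3.2, "rx": 0, "ry": 0, "rz": 0, "jaw": 115},
  ],
)

```text
clock: 17.95
tool_pos: [0.5935, 0.1335, 0.2354]
eef_rot: [3.139, -0.001, 1.483]
wrist_force: [0.3, 0.3, 0.3]
gripper_width: 0.556
```

play_rows(
  commands=[
    {"tx": 0, "ty": 0, "tz": -1.5, "rx": 0, "ry": 0, "rz": 0, "jaw": 115},
    {"tx": 0, "ty": 0, "tz": -3.2, "rx": 0, "ry": 0, "rz": 0, "jaw": 115},
    {"tx": 0, "ty": 0, "tz": -4.4, "rx": 0, "ry": 0, "rz": 0, "jaw": 115},
    {"tx": 0, "ty": 0, "tz": -4.4, "rx": 0, "ry": 0, "rz": 0, "jaw": 115},
    {"tx": 0, "ty": 0, "tz": -4.4, "rx": 0, "ry": 0, "rz": 0, "jaw": 115},
  ],
)

```text
clock: 18.45
tool_pos: [0.5917, 0.1327, 0.1243]
eef_rot: [-3.141, 0.0, 1.484]
wrist_force: [-0.1, 0.0, 0.3]
gripper_width: 0.547
```

Run:
```python
from h import *
s=get_state();T=wristT(s);print(s['tool_pos'],s['eef_rot'],s['gripper_width'])
w=get_image("wrist")[:,:,::-1].copy();d=get_image("side")[:,:,::-1]
c=np.zeros((600,512,3),np.uint8);c[:230]=w[100:330]
b=cv2.resize(d[215:320,210:340],None,fx=3.5,fy=3.5,interpolation=cv2.INTER_CUBIC);c[232:232+b.shape[0],:b.shape[1]]=b[:368]
cv2.imwrite("pics/m8.png",c)
```

```text
[0.59165616 0.13273656 0.12430379] [-3.14123801e+00  7.38212272e-05  1.48383991e+00] 0.5473929633288723
```

View pics/m8.png

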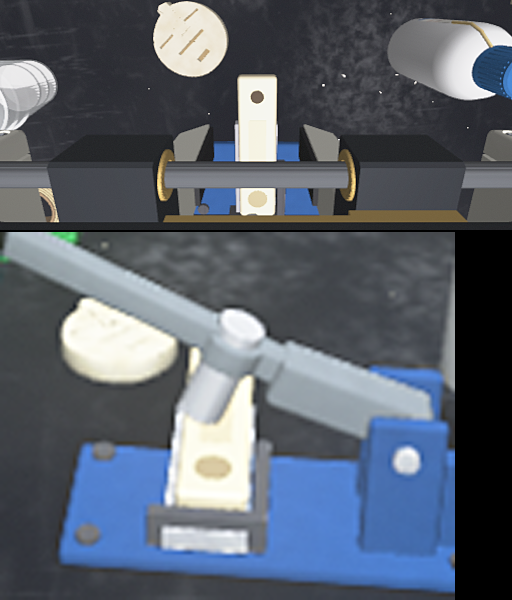

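play_rows(
  commands=[
    {"tx": 0.03, "ty": 0, "tz": -1.2, "rx": 0, "ry": 0, "rz": 0, "jaw": 115},
    {"tx": 0.03, "ty": 0, "tz": -2.4, "rx": 0, "ry": 0, "rz": 0, "jaw": 115},
    {"tx": 0.03, "ty": 0, "tz": -3.4, "rx": 0, "ry": 0, "rz": 0, "jaw": 115},
    {"tx": 0.03, "ty": 0, "tz": -3.6, "rx": 0, "ry": 0, "rz": 0, "jaw": 115},
    {"tx": 0.03, "ty": 0, "tz": -3.6, "rx": 0, "ry": 0, "rz": 0, "jaw": 115},
  ],
)

```text
clock: 19.05
tool_pos: [0.5929, 0.1329, 0.035]
eef_rot: [3.141, -0.0, 1.484]
wrist_force: [0.4, 0.1, 0.0]
gripper_width: 0.55
```

play_rows(
  commands=[
    {"tx": 0, "ty": 0, "tz": 0, "rx": 0, "ry": 0, "rz": 0, "jaw": 255},
    {"tx": 0, "ty": 0, "tz": 0, "rx": 0, "ry": 0, "rz": 0, "jaw": 255},
    {"tx": 0, "ty": 0, "tz": 0, "rx": 0, "ry": 0, "rz": 0, "jaw": 255},
    {"tx": 0, "ty": 0, "tz": 0, "rx": 0, "ry": 0, "rz": 0, "jaw": 255},
    {"tx": 0, "ty": 0, "tz": 0.18, "rx": 0, "ry": 0, "rz": 0, "jaw": 255},
  ],
)

```text
clock: 19.55
tool_pos: [0.5922, 0.1327, 0.0387]
eef_rot: [-3.142, -0.0, 1.484]
wrist_force: [0.3, 0.6, -0.1]
gripper_width: 0.359
```

play_rows(
  commands=[
    {"tx": 0.08, "ty": 0.9, "tz": 0, "rx": 0, "ry": 0, "rz": 0, "jaw": 255},
    {"tx": 0.17, "ty": 2, "tz": 0, "rx": 0, "ry": 0, "rz": 0, "jaw": 255},
    {"tx": 0.26, "ty": 3.1, "tz": 0, "rx": 0, "ry": 0, "rz": 0, "jaw": 255},
    {"tx": 0.35, "ty": 4.2, "tz": 0, "rx": 0, "ry": 0, "rz": 0, "jaw": 255},
    {"tx": 0.41, "ty": 4.78, "tz": 0.4, "rx": 0, "ry": 0, "rz": 0, "jaw": 255},
  ],
)

```text
clock: 20.05
tool_pos: [0.6003, 0.2551, 0.0474]
eef_rot: [-3.138, -0.0, 1.487]
wrist_force: [-1.0, 0.2, -1.5]
gripper_width: 0.362
```

play_rows(
  commands=[
    {"tx": 0, "ty": 0, "tz": 1, "rx": 0, "ry": 0, "rz": 0, "jaw": 255},
    {"tx": -0.3, "ty": 0.4, "tz": 2, "rx": 0, "ry": 0, "rz": 0.14, "jaw": 255},
    {"tx": -1.3, "ty": 1.6, "tz": 2.2, "rx": 0, "ry": 0, "rz": 0.14, "jaw": 255},
    {"tx": -2.4, "ty": 2.9, "tz": 2.2, "rx": 0, "ry": 0, "rz": 0.14, "jaw": 255},
    {"tx": -3.5, "ty": 4.2, "tz": 2.2, "rx": 0, "ry": 0, "rz": 0.14, "jaw": 255},
  ],
)

```text
clock: 20.55
tool_pos: [0.5149, 0.3571, 0.1048]
eef_rot: [3.14, -0.0, 1.501]
wrist_force: [0.1, -0.2, -1.8]
gripper_width: 0.362
```

play_rows(
  commands=[
    {"tx": -1, "ty": 1.2, "tz": 0, "rx": 0, "ry": 0, "rz": 0, "jaw": 255},
    {"tx": -1.8, "ty": 2.3, "tz": 0, "rx": 0, "ry": 0, "rz": 0, "jaw": 255},
    {"tx": -2.05, "ty": 2.54, "tz": 0, "rx": 0, "ry": 0, "rz": 0, "jaw": 255},
    {"tx": -2.05, "ty": 2.54, "tz": -0.8, "rx": 0, "ry": 0, "rz": 0, "jaw": 255},
    {"tx": -2.05, "ty": 2.54, "tz": -0.8, "rx": 0, "ry": 0, "rz": 0, "jaw": 255},
  ],
)

```text
clock: 21.05
tool_pos: [0.4628, 0.4185, 0.0818]
eef_rot: [-3.139, 0.004, 1.503]
wrist_force: [-1.3, -0.4, -0.8]
gripper_width: 0.367
```

play_rows(
  commands=[
    {"tx": 0, "ty": 0, "tz": 0, "rx": 0, "ry": 0, "rz": 0, "jaw": 255},
    {"tx": 0, "ty": 0, "tz": 0, "rx": 0, "ry": 0, "rz": 0, "jaw": 255},
  ],
)

```text
clock: 21.25
tool_pos: [0.465, 0.4198, 0.0842]
eef_rot: [3.141, -0.0, 1.502]
wrist_force: [0.2, -0.1, -0.6]
gripper_width: 0.363
```

Run:
```python
from h import *
s=get_state();print(s['tool_pos'],s['eef_rot'],s['gripper_width'])
d=get_image("side")[:,:,::-1]
cv2.imwrite("pics/m9.png",cv2.resize(d[130:250,160:330],None,fx=4,fy=4,interpolation=cv2.INTER_CUBIC))
```

```text
[0.4649821  0.41982949 0.08424585] [ 3.14071414e+00 -6.92430394e-05  1.50157277e+00] 0.36340026209076076
```

play_rows(
  commands=[
    {"tx": -0.03, "ty": 0.04, "tz": -0.9, "rx": 0, "ry": 0, "rz": 0, "jaw": 255},
    {"tx": -0.03, "ty": 0.04, "tz": -1.8, "rx": 0, "ry": 0, "rz": 0, "jaw": 255},
    {"tx": -0.03, "ty": 0.04, "tz": -2.3, "rx": 0, "ry": 0, "rz": 0, "jaw": 255},
    {"tx": -0.03, "ty": 0.04, "tz": -2.6, "rx": 0, "ry": 0, "rz": 0, "jaw": 255},
    {"tx": -0.03, "ty": 0.04, "tz": -2.6, "rx": 0, "ry": 0, "rz": 0, "jaw": 255},
  ],
)

```text
clock: 21.8
tool_pos: [0.4633, 0.4215, 0.0184]
eef_rot: [-3.142, 0.0, 1.503]
wrist_force: [-0.5, -0.2, -0.8]
gripper_width: 0.364
```

play_rows(
  commands=[
    {"tx": 0, "ty": 0, "tz": -0.03, "rx": 0, "ry": 0, "rz": 0, "jaw": 125},
    {"tx": 0, "ty": 0, "tz": -0.03, "rx": 0, "ry": 0, "rz": 0, "jaw": 125},
    {"tx": 0, "ty": 0, "tz": -0.03, "rx": 0, "ry": 0, "rz": 0, "jaw": 125},
    {"tx": 0, "ty": 0, "tz": -0.03, "rx": 0, "ry": 0, "rz": 0, "jaw": 125},
    {"tx": 0, "ty": 0, "tz": 0.4, "rx": 0, "ry": 0, "rz": 0, "jaw": 125},
  ],
)

```text
clock: 22.3
tool_pos: [0.462, 0.4208, 0.0276]
eef_rot: [-3.14, 0.002, 1.504]
wrist_force: [-1.5, 0.4, -1.1]
gripper_width: 0.512
```

play_rows(
  commands=[
    {"tx": 0, "ty": 0, "tz": 1, "rx": 0, "ry": 0, "rz": 0, "jaw": 125},
    {"tx": 0, "ty": 0, "tz": 3, "rx": 0, "ry": 0, "rz": 0, "jaw": 125},
    {"tx": 0, "ty": 0, "tz": 5, "rx": 0, "ry": 0, "rz": 0, "jaw": 125},
    {"tx": 0, "ty": 0, "tz": 6, "rx": 0, "ry": 0, "rz": 0, "jaw": 125},
    {"tx": 0, "ty": 0, "tz": 6, "rx": 0, "ry": 0, "rz": 0, "jaw": 125},
  ],
)

```text
clock: 22.8
tool_pos: [0.4656, 0.4243, 0.185]
eef_rot: [3.134, -0.008, 1.503]
wrist_force: [0.2, 0.6, 0.2]
gripper_width: 0.515
```

play_rows(
  commands=[
    {"tx": 0, "ty": -1, "tz": 0.5, "rx": 0, "ry": 0, "rz": 0, "jaw": 125},
    {"tx": 0, "ty": -3, "tz": 1, "rx": 0, "ry": 0, "rz": 0, "jaw": 125},
    {"tx": 0, "ty": -4, "tz": 1, "rx": 0, "ry": 0, "rz": 0, "jaw": 125},
    {"tx": 0, "ty": -4, "tz": 1, "rx": 0, "ry": 0, "rz": 0, "jaw": 125},
    {"tx": 0, "ty": -4, "tz": 1, "rx": 0, "ry": 0, "rz": 0, "jaw": 125},
  ],
)

```text
clock: 23.3
tool_pos: [0.4629, 0.3212, 0.2035]
eef_rot: [-3.141, -0.0, 1.502]
wrist_force: [-0.9, 0.8, -0.6]
gripper_width: 0.512
```

```bash
python3 lev.py
python3 - <<'E'
from h import *
s=get_state();T=wristT(s);print(s['tool_pos'],s['gripper_width'])
a=get_image("wrist")[:,:,::-1]
h=cv2.cvtColor(a,cv2.COLOR_BGR2HSV)
g=cv2.inRange(h,(45,100,60),(80,255,255));g[230:]=0
c=max(cv2.findContours(g,0,2)[0],key=cv2.contourArea)
print("green bbox",cv2.boundingRect(c))
k=np.zeros_like(g);cv2.drawContours(k,[cv2.convexHull(c)],-1,255,-1);k=cv2.erode(k,np.ones((9,9)))
m=k&cv2.inRange(h,(0,0,120),(40,120,255))
c=max(cv2.findContours(m,0,2)[0],key=cv2.contourArea);b=cv2.boxPoints(cv2.minAreaRect(c));w=onz("wrist",b,.016,T)
R=Ro.from_euler('z',-.0676).as_matrix()
print(b.round(1).tolist(),"tag corners in tray frame",((w-[.4604,.371,0])@R).round(4).tolist())
print("sides",[round(float(np.linalg.norm(w[i]-w[i-1])),4) for i in range(4)],"centre",((w.mean(0)-[.4604,.371,0])@R).round(4))
E
```

```text
[0.46291554 0.32123199 0.20353561] [-0.90549755  0.81610123 -0.62182592]
((201.09339904785156, 224.1104736328125), (14.113748550415039, 15.548508644104004), 102.43875122070312) [-0.1051 -0.039   0.1642] angle -0.02138060779746015
[0.46257493 0.32242675 0.20341215] 0.5040286200188872
green bbox (199, 39, 105, 169)
[[236.0, 67.0], [266.0, 67.0], [266.0, 191.0], [236.0, 191.0]] tag corners in tray frame [[-0.0159, 0.069, 0.016], [0.0161, 0.069, 0.016], [0.0174, -0.0684, 0.016], [-0.0185, -0.0684, 0.016]]
sides [0.1375, 0.032, 0.1374, 0.0359] centre [-0.0002  0.0003  0.016 ]
```

```bash
python3 -c "
from rig import *
print(sign_off())"
```

```text
the job is handed in; nothing more can be done
None
```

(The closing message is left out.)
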